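Snap a new cap onto a pop bumper

ROBOT

A 6-joint arm with a two-finger parallel gripper is mounted at the origin on the work surface. World frame = base frame: x ahead of the robot, y to its left, z up, the work surface at z = 0. Lengths are in m, angles in degrees, forces in N, time in s.
With the tool pointing down it reaches from about 0.35 to 0.875 m from the base axis. Payload 4.2 kg.
Tool frame: the origin (TCP) lies midway between the tips of the shut fingers; the grasp point (between the pads) lies 19 mm behind it (r.pinch_z is the distance from the TCP to the grasp point, in m); z points along the fingers, y is the line along which they close (so a half turn about z gives the same grasp; the last joint's range is limited). The gripper opens to 87 mm and grips with 3 to 60 N. Pads are 19 mm wide; open, the fingers measure 117 mm over their backs; the gripper's body (75 mm by 190 mm) begins 51 mm behind the grasp point.
Start: joints at [86.895, 22.042, 0.453, 0, -68.411, -14.817], TCP at [0.192, 0.595, 0.223] pointing down, gripper open.
Joint ranges: [-179.83, 179.83], [-69.29, 118.12], [-61.27, 80.66], [-181.25, 117.63], [-171.15, -9.14], [-177.46, 177.46]. Speed limits (degrees/s): [159.86, 159.86, 180, 180, 180, 180].

INTERFACE

Orientations are given as a 3x3 rotation matrix whose columns are the frame's x, y, z axes.
In Python, from station import r, imaging, models gives the robot as it stands. The module is installed in compiled form; this text tells all that it offers.
- The arm moves only by the tool apply_moves, never from a script. Its argument "moves" is a list of rows, each a list of 2 entries, a list of its own where there are three numbers: the shift along the tool's x, y, z in m, then the turn about the tool's z in degrees. A call has 1 to 5 rows; each row shifts and turns the commanded pose from where the row before left it, along the tool's axes as they then stand; what a row does not reach is not made up. A row lasts 1/12 s, in which the tool goes at most 41.7 mm and 7.16 degrees, less where a joint would pass 70% of its speed; a pose out of reach is approached as far as the arm can. A call is refused whole if a number of a shift passes 0.0417 or a number of a turn 7.16, either way. A call with a gripper value outside its range is refused whole. "hand" is the finger opening in m, from 0 to 0.087, set as the call begins (left out, the last holds). The fingers move at their own pace and stop on an object; the grip force is fixed at half the most. Time passes only in rows, so rows that do not move let the fingers close. It gives the time, the measured TCP pose, the force, the opening and the grip force at its end, in the units of the state.
- r.sense(): the state, without advancing time (a new reading comes with each control period).
- imaging.capture(name): name is "scene" or "top"; returns a dict with "frame" (420x560x3 uint8, blue, green, red), "intrinsics" (3x3 intrinsics, pixels), "eye" and "orientation" of the camera in the world. Camera axes: x right, y down, z forward; pixel columns grow to the right and rows downward; lengths in m; the calibration is good to about 2 mm. A picture is of the moment at which its call begins. There is no depth.
- r.finish_job(): hands the job in; it is judged then, once.
Trained networks look in a picture, given as the dict that the camera call returned (one of the last four; its "shot" number tells which), for a name from the list of things; names that differ only in an ending like _2 or _b are one class to them, and where a whole thing is asked for, a point or a joint stands for the part that bears it (a point fixed in the world has none). Each returns a list of dicts, best first, with "confidence" (0 to 1); they miss things now and then, are a little off and sometimes report something else, mostly with a low value. They report only what shows in the picture. A call takes as long as a camera call.
- models.cut_out(picture, target): "region" (420x560 bool, what is visible of it) and "extent" ([left, top, width, height] as shares, 0 to 1, of the picture: columns of its width, rows of its height, round what is visible of it).
- models.place_of(picture, target): "at" ([column, row] as shares, 0 to 1, of the picture: columns of its width, rows of its height: a listed point, or the origin of a listed thing).
The state is a dict: "time_s": time; "joints": joint angles; "joint_velocities": joint speeds; "effort": joint torques, N m; "tcp_pos": TCP position; "ee_rot": TCP orientation; "wrist_force": force on the tool from outside, world axes, zero at the start; "moment": the same for the moment, N m; "gripper_width": opening from 0.0 (shut) to 1.0 (fully open); "gripper_force": force on a finger pad.
Only numpy, scipy, OpenCV 4.12 (cv2) and the standard library are available. Lean on these libraries where they do the work, as an engineer would, in place of code of your own. Each camera call takes 0.05 s, during which the arm holds its last target. There are 200 camera calls.

TASK

The old cap of the bare pop bumper has broken up: put its two broken pieces, one on top of the bumper and one on the playfield board, into the scrap tin. Then take the new cap from the bench, set it on that bumper and press it straight down until it clicks, and keep pressing past the click until it is fully home. Finish while still holding it down there, the fingers bearing firmly on the cap with a steady push of about 10 N and not letting go, so that the catches can be checked; leave everything else on the bench where it lies.

Things in the scene. Friction and masses are not known exactly. Their poses are not given: they have to be found in the camera images.
- cap: the new bumper cap, loose, lying upright on the bench: round red plastic, stepped, 32 mm tall, 45 g. Bottom up: hollow skirt 60 mm across (z 0 to 16), flat brim 72 mm across (z 16 to 19), solid round crown 42 mm across (z 19 to 32). Below, the hollow is 54 mm across, 16 mm deep, with an inward lip (48 mm inside) round its mouth. Origin: centre of its underside, z up; yaw does not matter
- cap_brim (a point): centre of the cap at the height of its brim's upper face, 19 mm above its underside. The fingers can take the crown (42 mm) with their tips just over or on the brim, which then takes the push
- bumper: the bare pop bumper, fixed upright on the playfield board, the one without a cap: white column 44 mm across, 48 mm tall, flat on top, with a base, a skirt disc and a chrome ring (up to 68 mm across, all below z 27) round its foot. Origin: on its axis at the board's surface, z up
- bumper_catches (a point): on the bare bumper's axis, 7.2 mm below its top: level of four sprung round-nosed catches standing out of the column to 26.2 mm from the axis. The cap's lip meets them when its underside is about 2 mm below the top; the push then rises to 10 to 20 N some 3 to 5 mm farther down, then drops suddenly (the click), and the catches draw the cap on down some of the way
- bumper_seat (a point): centre of the flat top of the bare bumper's column, on its axis, z up. The cap is home when the roof of its hollow sits on this top: its underside then 16 mm below it, its brim's upper face 3 mm above it
- bumper_done: the neighbouring pop bumper, same make, fixed on the same board 136 mm from the bare one; it already wears its cap (crown top 64 mm above the board). The two may stand either way round. Origin: on its axis at the board's surface
- playfield: the cut-out playfield corner that carries both bumpers, fixed: a plywood board 240 (x) by 300 (y) mm on two battens, its surface 43 mm above the bench. Origin: under its centre at bench height. The bumpers stand at x +25, y +68 and -68 mm; two star posts 26 mm tall joined by a rubber ring band stand along the +x edge
- piece_a: broken piece of the old cap, red plastic, loose, on top of the bare bumper: a chunk 27 mm (x) by 20 mm (y) and 14 mm tall with flat parallel sides facing its +y and -y, and a thin tongue (4 mm) running out to x +26 mm. 18 g. Origin: underside, middle of the chunk; z up
- piece_b: broken piece of the old cap, red plastic, loose, lying on the playfield board in front of the bumpers: a chunk 26 mm (x) by 18 mm (y) and 16 mm tall with flat parallel sides facing its +y and -y, and a thin tongue (4 mm) running out to x -22 mm. 16 g. Origin: underside, middle of the chunk; z up
- scrap_tin: the scrap tin, fixed on the bench: open-topped plain metal box, 140 (x) by 120 (y) mm and 70 mm tall outside, 3 mm walls and floor, empty. Origin: centre of its underside, z up
- bat_a: red flipper bat with a black rubber, 78 mm long, 24 mm wide, 18 mm tall, lying on the bench; leave it. Origin: underside, near the middle of its length, which is its x
- bat_b: the other red flipper bat, the same; leave it. Origin as bat_a
- plunger_rod: plunger rod with black knob and black rubber tip, 183 mm long along its x, 22 mm thick, lying on the bench; leave it. Origin: at its middle at bench height
- spinner: yellow nylon spinner target, flat plate 28 (x) by 52 (y) by 6 mm with a wire axle along y (84 mm), lying on the playfield board behind the bumpers; leave it. Origin: underside centre
- coil: solenoid coil, white flanges and copper winding, 40 mm across, 46 mm tall, standing on the bench; leave it. Origin: underside centre
- pinball_center (a point): centre of the 27 mm chrome steel pinball, which rests on a rubber ring in a low steel dish on the bench; leave it

How it is judged:
By the outcome, as a careful person would: the job done as asked, in the order asked, and still so for the second after the job is handed in, while the arm keeps its last pose, push and grip.
It also fails if it takes over 72 s, if anything falls off the work surface, if the arm or the gripper's body presses on something with over 40 N, if the wrist force passes 120 N, or if a joint passes its speed limit or range.

## Working session

There is one attempt and no reset: what is moved stays moved. The work goes in short steps, Python scripts to look and compute and a tool call to move; the robot and the scene stay as the last step left them, time stands still between calls to the robot, and variables do not carry over. Pictures are saved under pics/ and viewed, at most 10 in all, crops included, and the job is handed in when it is done.

Besides the shell and the picture viewer there is one more tool, called as name(argument=value, ...), one argument or row to a line, values as JSON. apply_moves: Moves the arm, as the interface text tells. Its arguments: {"type":"object","properties":{"moves":{"type":"array"},"hand":{"type":"number"}},"required":["moves"]}

```bash
mkdir -p pics; ls; cat > h.py <<'E'
import numpy as np, cv2
from station import r, imaging, models
def ray(p,at):
    h,w=p["frame"].shape[:2]; K=np.array(p["intrinsics"]); R=np.array(p["orientation"])
    d=R@np.linalg.inv(K)@np.array([at[0]*w,at[1]*h,1]); return np.array(p["eye"]),d/np.linalg.norm(d)
def onz(p,at,z):
    e,d=ray(p,at); return e+d*(z-e[2])/d[2]
def tri(a,b):
    (e1,d1),(e2,d2)=a,b
    s=np.linalg.lstsq(np.c_[d1,-d2],e2-e1,rcond=None)[0]
    p,q=e1+s[0]*d1,e2+s[1]*d2
    return (p+q)/2,np.linalg.norm(p-q)
E
python3 - <<'E'
from h import *
s=r.sense(); print({k:np.round(v,3).tolist() for k,v in s.items()}, r.pinch_z)
P={n:imaging.capture(n) for n in("scene","top")}
for n,p in P.items():
    cv2.imwrite(f"pics/{n}0.png",p["frame"]); print(n,np.round(p["eye"],3),np.round(p["orientation"],3).tolist(),np.round(p["intrinsics"],1).tolist())
for t in ["cap","cap_brim","bumper","bumper_seat","bumper_catches","bumper_done","playfield","piece_a","piece_b","scrap_tin"]:
    A={n:models.place_of(p,t) for n,p in P.items()}
    for n in A:
        print(t,n,[(np.round(d["at"]*np.array([560,420]),1).tolist(),round(float(d["confidence"]),2)) for d in A[n][:3]])
    if A["scene"] and A["top"]:
        x,e=tri(ray(P["scene"],A["scene"][0]["at"]),ray(P["top"],A["top"][0]["at"])); print("   ",np.round(x,4),round(e,4))
E
```

```text
pics
{'time_s': 0.0, 'joints': [86.895, 22.09, 0.379, -0.03, -68.409, -14.815], 'joint_velocities': [-0.057, 0.067, 0.108, -0.082, 0.097, -0.067], 'effort': [-0.001, -39.067, 18.74, 4.22, 0.011, -0.0], 'tcp_pos': [0.192, 0.594, 0.221], 'ee_rot': [[0.951, -0.308, -0.001], [-0.308, -0.951, -0.002], [0.0, 0.002, -1.0]], 'wrist_force': [-0.114, 0.057, 0.007], 'moment': [0.014, 0.044, -0.003], 'gripper_force': 0.0, 'gripper_width': 1.001} 0.0187
scene [ 1.248 -0.177  1.259] [[0.209, 0.844, -0.494], [0.978, -0.173, 0.117], [0.014, -0.507, -0.862]] [[517.8, 0.0, 284.1], [0.0, 517.8, 205.4], [0.0, 0.0, 1.0]]
top [ 0.468 -0.017  1.546] [[-0.004, -0.997, 0.079], [-1.0, 0.004, 0.001], [-0.001, -0.079, -0.997]] [[451.0, 0.0, 275.3], [0.0, 451.0, 210.0], [0.0, 0.0, 1.0]]
cap scene [([394.2, 155.8], 0.58)]
cap top [([170.8, 254.5], 0.88)]
    [0.4407 0.3395 0.0255] 0.008
cap_brim scene [([400.3, 156.5], 0.95)]
cap_brim top [([163.0, 261.1], 0.67)]
    [ 0.4172  0.3764 -0.0199] 0.0075
bumper scene [([261.0, 223.4], 0.69), ([262.4, 221.3], 0.48)]
bumper top [([295.1, 202.0], 0.84), ([279.2, 218.2], 
[... 501 characters left out ...]
 217.1], 0.7), ([279.8, 217.5], 0.24)]
    [0.5648 0.0494 0.0376] 0.0098
playfield scene [([278.1, 218.3], 0.61)]
playfield top [([278.2, 214.9], 0.74)]
    [ 0.5718 -0.0287  0.0123] 0.0064
piece_a scene [([261.0, 220.3], 0.62), ([262.7, 221.5], 0.36)]
piece_a top [([295.9, 203.2], 0.64), ([285.9, 240.4], 0.56), ([431.7, 220.6], 0.42)]
    [ 0.6057 -0.0838  0.0814] 0.0014
piece_b scene [([261.0, 220.3], 0.62), ([262.7, 221.5], 0.36)]
piece_b top [([295.9, 203.2], 0.64), ([285.9, 240.4], 0.56), ([431.7, 220.6], 0.42)]
    [ 0.6057 -0.0838  0.0814] 0.0014
scrap_tin scene [([164.3, 217.1], 0.63)]
scrap_tin top [([370.7, 237.8], 0.65), ([168.0, 184.2], 0.65)]
    [ 0.4939 -0.3412 -0.0048] 0.0034
```

```bash
python3 - <<'E'
import cv2
a=cv2.imread("pics/scene0.png");b=cv2.imread("pics/top0.png")
cv2.imwrite("pics/s1.png",cv2.resize(a[120:330,40:450],(800,410),interpolation=cv2.INTER_CUBIC))
cv2.imwrite("pics/t1.png",cv2.resize(b[130:330,120:480],(800,444),interpolation=cv2.INTER_CUBIC))
E
```

```text
(no output)
```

View pics/s1.png

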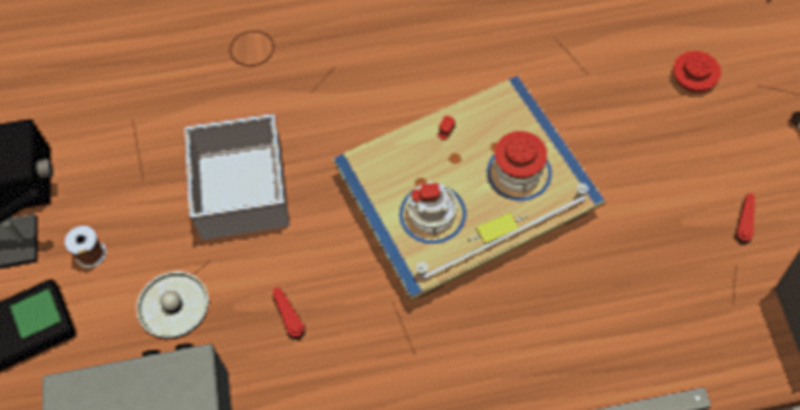

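View pics/t1.png

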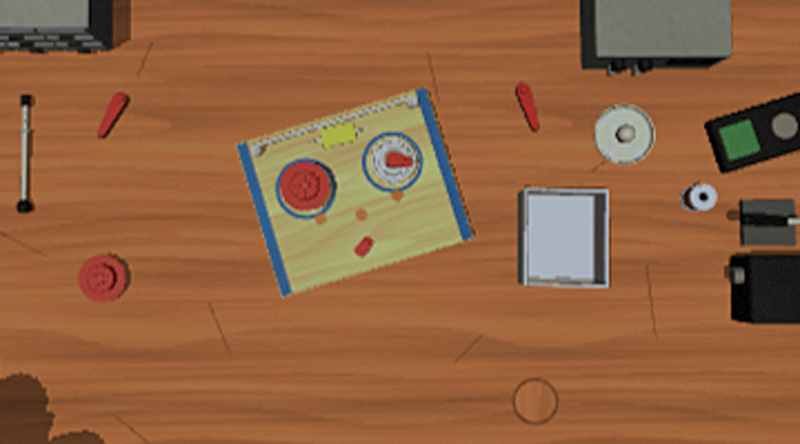

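The top view shows the new cap at about (166,255), the capped bumper at (257,213), the bare bumper with piece_a at (297,202), piece_b at (284,240) and the tin at (374,237). I'll refine these by fitting silhouettes in both views.

```bash
cat >> h.py <<'E'
from scipy.optimize import minimize
def proj(p,X):
    c=(np.atleast_2d(X)-np.array(p["eye"]))@np.array(p["orientation"]); c=c@np.array(p["intrinsics"]).T
    return c[:,:2]/c[:,2:]
def red(p):
    f=p["frame"].astype(float); g=f[...,1]/np.maximum(f[...,2],1)
    return np.clip((0.45-g)/0.25,0,1)*(f[...,2]>50)
def white(p):
    f=p["frame"].astype(float); return np.clip((f[...,0]/np.maximum(f[...,2],1)-.62)/.2,0,1)
def circ(r_,z,n=48):
    t=np.linspace(0,2*np.pi,n,endpoint=False); return np.c_[r_*np.cos(t),r_*np.sin(t),np.full(n,z)]
def box(x0,x1,y,z0,z1): return np.array([[a,b,c] for a in(x0,x1) for b in(-y,y) for c in(z0,z1)])
CAP=[np.r_[circ(.03,0),circ(.03,.016)],np.r_[circ(.036,.016),circ(.036,.019)],np.r_[circ(.021,.019),circ(.021,.032)]]
def PA(w): return [box(-.0135,.0135,.01,0,.014),box(0,.026,w,0,.004)]
def PB(w): return [box(-.013,.013,.009,0,.016),box(-.022,0,w,0,.004)]
def render(p,shape,q,win,S=8):
    c,s=np.cos(q[3]),np.sin(q[3]); R=np.array([[c,-s,0],[s,c,0],[0,0,1]])
    u0,v0,w,h=win; m=np.zeros((h*S,w*S),np.uint8)
    for b in shape:
        uv=(proj(p,b@R.T+q[:3])-[u0-.5,v0-.5])*S-.5
        hull=cv2.convexHull(np.round(uv*16).astype(np.int32)); cv2.fillConvexPoly(m,hull,255,shift=4)
    return cv2.resize(m,(w,h),interpolation=cv2.INTER_AREA)/255.
def fit(ps,shape,q0,free,pad=16,mask=red,excl=None):
    T=[]
    for p in ps:
        u=proj(p,q0[:3])[0]; w=(int(u[0])-pad,int(u[1])-pad,2*pad,2*pad); T.append((p,w,mask(p)[w[1]:w[1]+w[3],w[0]:w[0]+w[2]]))
    sc=np.array([.002,.002,.002,.2])
    def full(v): q=np.array(q0,float); q[free]+=v*sc[free]; return q
    def cost(v): return sum(((render(p,shape,full(v),w)-m)**2).sum() for p,w,m in T)
    n=len(free); sim=np.r_[np.zeros((1,n)),2*np.eye(n)]
    o=minimize(cost,np.zeros(n),method="Nelder-Mead",options=dict(initial_simplex=sim,maxiter=400))
    return full(o.x),o.fun
E
cat > m1.py <<'E'
from h import *
P=[imaging.capture("scene"),imaging.capture("top")]
tiles=[]
for u in [(263,219),(268,184)]: tiles.append((P[0],u))
for u in [(297,202),(284,240)]: tiles.append((P[1],u))
im=[cv2.resize(p["frame"][v-14:v+14,u-14:u+14],(392,280),interpolation=cv2.INTER_NEAREST) for p,(u,v) in tiles]
cv2.imwrite("pics/tiles.png",np.vstack([np.hstack(im[:2]),np.hstack(im[2:])]))
def run(name,shape,q0,free,pad,yaws=(0,)):
    for ps,l in ((P,"both"),(P[:1],"scene"),(P[1:],"top")):
        fr=free if l=="both" else [f for f in free if f!=2]
        b=min((fit(ps,shape,[*q0[:3],y],fr,pad) for y in yaws),key=lambda t:t[1])
        print(name,l,np.round(b[0][:3],4),round(np.degrees(b[0][3]),1),round(b[1],2))
        q0=[*q0[:2],q0[2]]
c=onz(P[1],(166.3/560,254.7/420),.019)
run("cap",CAP,[c[0],c[1],0,0],[0,1,2],18)
d=onz(P[1],(257/560,213/420),.094)
run("done",CAP[1:],[d[0],d[1],.075,0],[0,1,2],18)
Y=np.arange(-3,3.1,.75)
a=onz(P[1],(297.5/560,202/420),.098)
for w in (.006,.009): run("A%g"%w,PA(w),[a[0],a[1],.091,0],[0,1,2,3],11,Y)
b=onz(P[1],(284/560,240/420),.05)
for w in (.006,.009): run("B%g"%w,PB(w),[b[0],b[1],.043,0],[0,1,2,3],11,Y)
for n,p in zip("st",P):
    for d in models.cut_out(p,"scrap_tin")[:2]: print("tin",n,np.round(np.array(d["extent"])*[560,420,560,420],1),round(d["confidence"],2))
E
python3 m1.py
```

```text
cap both [ 0.4365  0.3554 -0.0017] 0.0 273.72
cap scene [0.4355 0.3558 0.    ] 0.0 88.86
cap top [0.4379 0.3549 0.    ] 0.0 183.71
done both [0.5705 0.0447 0.0708] 0.0 340.16
done scene [0.5719 0.0443 0.075 ] 0.0 182.11
done top [0.5732 0.0438 0.075 ] 0.0 159.74
A0.006 both [ 0.609  -0.088   0.0885] -99.1 86.61
A0.006 scene [ 0.6089 -0.0938  0.091 ] 126.7 63.97
A0.006 top [ 0.6094 -0.0865  0.091 ] -93.6 21.29
A0.009 both [ 0.6091 -0.0862  0.0879] -99.2 100.81
A0.009 scene [ 0.6574 -0.1434  0.091 ] 23.3 16.93
A0.009 top [ 0.6096 -0.0862  0.091 ] -91.8 25.98
B0.006 both [ 0.4857 -0.0415  0.0455] -11.2 61.12
B0.006 scene [ 0.4822 -0.0405  0.043 ] -11.1 33.18
B0.006 top [ 0.4853 -0.0427  0.043 ] -45.7 24.28
B0.009 both [ 0.4857 -0.0415  0.0456] -11.1 66.61
B0.009 scene [ 0.4827 -0.0406  0.043 ] -11.0 33.7
B0.009 top [ 0.4806 -0.039   0.043 ] 138.9 29.18
tin s [132.6 181.4  57.2  60.4] 0.62
tin s [ 72.7 236.8  22.9  19.7] 0.58
tin t [354.8 215.6  41.   44.8] 0.79
```

View pics/tiles.png

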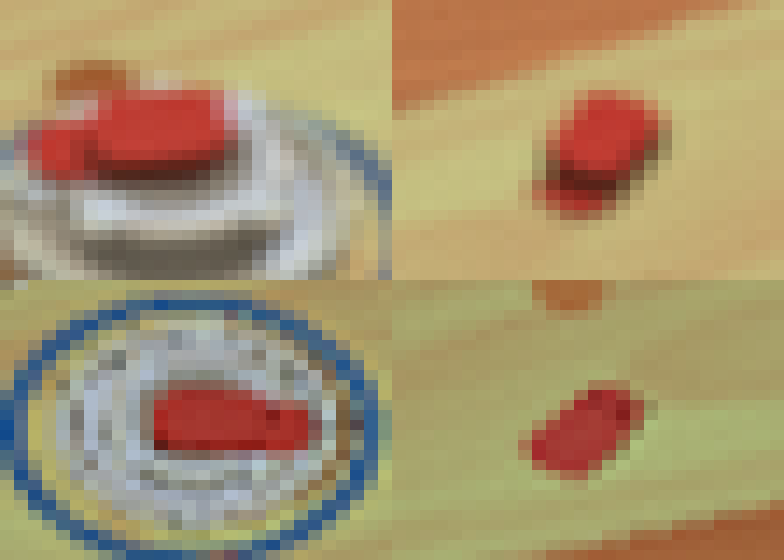

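```bash
python3 - <<'E'
from h import *
a=cv2.imread("pics/scene0.png");b=cv2.imread("pics/top0.png")
print("top A row",b[203,288:308].tolist()); print("top A col",b[194:212,297].tolist())
print("cap col top",b[240:270,166].tolist()); print("scene B col", a[175:192,268].tolist()); print("scene cap row",a[157,382:412].tolist())
print("top B row",b[240,278:292].tolist())
E
```

```text
top A row [[127, 133, 137], [190, 176, 164], [127, 134, 129], [170, 182, 173], [184, 173, 161], [100, 114, 127], [21, 29, 144], [44, 51, 170], [47, 54, 167], [48, 57, 168], [47, 53, 166], [47, 53, 166], [44, 53, 164], [41, 49, 158], [47, 55, 168], [40, 48, 164], [39, 46, 161], [83, 89, 131], [147, 156, 145], [70, 107, 132]]
top A col [[176, 175, 169], [174, 172, 168], [158, 157, 152], [121, 133, 130], [86, 97, 133], [38, 46, 153], [44, 52, 165], [46, 53, 163], [49, 56, 165], [48, 57, 168], [27, 32, 139], [81, 93, 116], [175, 169, 157], [178, 184, 174], [126, 141, 139], [166, 154, 146], [169, 160, 153], [168, 161, 153]]
cap col top [[54, 92, 151], [58, 97, 159], [60, 102, 166], [59, 104, 164], [56, 86, 155], [52, 58, 155], [55, 64, 166], [57, 67, 167], [38, 43, 134], [28, 33, 126], [48, 56, 155], [53, 64, 163], [50, 59, 158], [38, 45, 138], [47, 54, 149], [52, 59, 159], [37, 43, 137], [31, 36, 129], [51, 60, 154], [60, 68, 166], [45, 53, 159], [40, 46, 156], [52, 61, 162], [56, 65, 163], [55, 62, 162], [54, 67, 162], [58, 90, 160], [59, 100, 159], [56, 97, 158], [57, 96, 157]]
scene B
[... 271 characters left out ...]
cene cap row [[72, 116, 183], [63, 99, 158], [47, 72, 121], [37, 55, 140], [44, 54, 179], [45, 55, 191], [48, 57, 193], [44, 54, 185], [39, 48, 157], [20, 32, 101], [19, 28, 86], [27, 36, 112], [33, 43, 145], [41, 49, 171], [43, 52, 173], [39, 48, 166], [42, 50, 174], [48, 57, 190], [44, 55, 185], [45, 53, 175], [40, 48, 163], [34, 44, 155], [40, 47, 162], [46, 54, 184], [48, 57, 191], [46, 53, 188], [48, 60, 190], [57, 85, 185], [69, 109, 179], [69, 111, 176]]
top B row [[110, 168, 167], [109, 169, 168], [92, 137, 165], [63, 81, 165], [46, 51, 161], [54, 60, 164], [53, 61, 164], [50, 57, 163], [41, 47, 148], [72, 105, 146], [123, 189, 174], [118, 181, 170], [116, 178, 167], [116, 177, 169]]
```

```bash
cat >> h.py <<'E'
BG=[.61]
def red(p):
    f=p["frame"].astype(float); g=f[...,1]/np.maximum(f[...,2],1)
    return np.clip((BG[0]-g)/(BG[0]-.40),0,1)
E
sed -i '/^im=/d;/imwrite/d;s/^c=onz/BG[0]=.6;c=onz/;s/^d=onz/BG[0]=.9;d=onz/;s/range(-3,3.1,.75)/range(-3,3.1,.5)/' m1.py
sed -i '/^for n,p in zip/,$d' m1.py
cat >> m1.py <<'E'
# tin: interior/rim corners by hand
B=P[1]
for u in [(354.5,214.5),(394.5,214.5),(394.5,259.5),(354.5,259.5)]: print("tin rim",np.round(onz(B,(u[0]/560,u[1]/420),.07),3))
# board corners, top view, from picture
for u in [(227.5,195),(310,170),(332.5,237.5),(248.5,263.5)]: print("board",np.round(onz(B,(u[0]/560,u[1]/420),.043),3))
f=B["frame"].astype(int); bl=((f[...,0]-f[...,2])>40).astype(np.uint8)
n,l,st,ce=cv2.connectedComponentsWithStats(bl)
for i in range(1,n):
    if st[i,4]>30:
        print("blue",st[i],ce[i].round(1))
        if st[i,2]<30 and st[i,3]<30:
            pts=np.argwhere(l==i)[:,::-1]; pw=np.array([onz(B,((x+.0)/560,y/420.),.043)[:2] for x,y in pts]); h=cv2.convexHull(pw.astype(np.float32))[:,0]
            A=np.c_[2*h,np.ones(len(h))]; s=np.linalg.lstsq(A,(h**2).sum(1),rcond=None)[0]; print("  ring centre",s[:2].round(4))
E
python3 m1.py
```

```text
cap both [ 0.4365  0.3554 -0.0017] 0.0 273.2
cap scene [0.4354 0.355  0.    ] 0.0 89.54
cap top [0.4393 0.3549 0.    ] 0.0 182.68
done both [0.5709 0.0446 0.0714] 0.0 339.96
done scene [0.5719 0.0443 0.075 ] 0.0 181.8
done top [0.5732 0.044  0.075 ] 0.0 159.44
A0.006 both [ 0.6088 -0.0888  0.0885] -99.1 86.48
A0.006 scene [ 0.6075 -0.0885  0.091 ] -99.0 63.92
A0.006 top [ 0.6094 -0.0865  0.091 ] -93.6 21.53
A0.009 both [ 0.6089 -0.0862  0.0877] -99.2 100.57
A0.009 scene [ 0.6076 -0.0874  0.091 ] 171.1 69.55
A0.009 top [ 0.6091 -0.0865  0.091 ] -90.2 26.07
B0.006 both [ 0.4851 -0.0414  0.0432] -11.6 60.67
B0.006 scene [ 0.4827 -0.0406  0.043 ] -11.0 33.56
B0.006 top [ 0.4853 -0.0427  0.043 ] -45.7 23.87
B0.009 both [ 0.4855 -0.0415  0.0431] -11.5 66.48
B0.009 scene [ 0.4826 -0.0409  0.043 ] -11.3 33.85
B0.009 top [ 0.4809 -0.0383  0.043 ] -223.9 28.64
tin rim [ 0.569 -0.275  0.07 ]
tin rim [ 0.568 -0.407  0.07 ]
tin rim [ 0.422 -0.403  0.07 ]
tin rim [ 0.422 -0.273  0.07 ]
board [0.638 0.144 0.043]
board [ 0.721 -0.133  0.043]
board [ 0.494 -0.206  0.043]
board [0.409 0.074 0.043]
blue [307 170  25  68 300] [319.3 203.5]
blue [283 190  27  26  95] [295.6 202.3]
  ring centre [ 0.6116 -0.0853]
blue [227 195  24  68 299] [238.5 228.4]
blue [244 204  18  24  44] [248.7 218.7]
  ring centre [0.5722 0.0458]
blue [ 58 294  41  14 189] [ 83.1 297.7]
blue [ 47 300  14  26 326] [ 53.5 312.6]
  ring centre [0.2522 0.7144]
blue [ 74 300  12  25 258] [ 79.6 312.4]
  ring centre [0.2521 0.632 ]
blue [ 89 315   9   9  53] [ 94.2 319.3]
  ring centre [0.2292 0.5836]
```

```bash
sed -i 's/mask(p)\[w/(red if mask is None else mask)(p)[w/; s/mask=red,excl=None/mask=None/' h.py; sed -i 's/^def red(p):$/def red(p):/' h.py
cat > m2.py <<'E'
exec(open('m1.py').read().split("# tin")[0])
E
python3 m2.py
```

```text
cap both [0.4385 0.3539 0.0035] 0.0 3.49
cap scene [0.4362 0.3552 0.    ] 0.0 1.97
cap top [0.4385 0.3549 0.    ] 0.0 1.33
done both [0.5722 0.0438 0.0768] 0.0 16.15
done scene [0.5711 0.0441 0.075 ] 0.0 9.42
done top [0.5723 0.0439 0.075 ] 0.0 6.52
A0.006 both [ 0.6092 -0.0874  0.0958] 265.7 22.57
A0.006 scene [ 0.607  -0.0875  0.091 ] -96.9 15.48
A0.006 top [ 0.6097 -0.0881  0.091 ] 266.8 5.68
A0.009 both [ 0.6094 -0.087   0.0956] -95.7 28.37
A0.009 scene [ 0.6069 -0.0868  0.091 ] -96.3 18.57
A0.009 top [ 0.6097 -0.0864  0.091 ] -92.9 7.9
B0.006 both [ 0.4872 -0.0433  0.0488] -30.9 22.03
B0.006 scene [ 0.4833 -0.0417  0.043 ] -23.1 13.03
B0.006 top [ 0.4823 -0.0405  0.043 ] 140.1 5.14
B0.009 both [ 0.4889 -0.0438  0.0517] -29.0 25.77
B0.009 scene [ 0.4837 -0.0419  0.043 ] -22.7 13.6
B0.009 top [ 0.4809 -0.0393  0.043 ] 139.4 7.84
```

```bash
cat > m3.py <<'E'
exec(open('m1.py').read().split("BG[0]=.6;c=onz")[0])
for bg in (.65,.8):
    BG[0]=bg; print(bg)
    for w in (.005,.0065): run("A%g"%w,PA(w),[.609,-.087,.091,0],[0,1,2,3],11,np.radians([-110,-95,-80]))
    for w in (.005,.0065): run("B%g"%w,PB(w),[.482,-.0405,.043,0],[0,1,2,3],11,np.radians([120,140,160]))
W=[np.r_[circ(.022,.027),circ(.022,.048)]]
E
python3 m3.py
```

```text
0.65
A0.005 both [ 0.6088 -0.0885  0.0936] -100.6 31.98
A0.005 scene [ 0.6073 -0.0886  0.091 ] -100.8 20.52
A0.005 top [ 0.6093 -0.0881  0.091 ] -95.6 9.55
A0.0065 both [ 0.6093 -0.0862  0.0933] -99.4 34.05
A0.0065 scene [ 0.6074 -0.0884  0.091 ] -99.0 22.75
A0.0065 top [ 0.6093 -0.0865  0.091 ] -95.7 9.72
B0.005 both [ 0.4825 -0.0409  0.0428] 155.3 33.8
B0.005 scene [ 0.4819 -0.0405  0.043 ] 164.5 22.1
B0.005 top [ 0.4827 -0.0404  0.043 ] 135.3 8.5
B0.0065 both [ 0.4822 -0.0408  0.0455] 153.2 37.84
B0.0065 scene [ 0.482  -0.0409  0.043 ] 162.9 24.84
B0.0065 top [ 0.4828 -0.0403  0.043 ] 133.9 10.01
0.8
A0.005 both [ 0.609  -0.0887  0.0947] -99.7 25.3
A0.005 scene [ 0.6072 -0.0885  0.091 ] -101.8 16.22
A0.005 top [ 0.6092 -0.0883  0.091 ] -96.5 7.27
A0.0065 both [ 0.6089 -0.0878  0.0945] -96.9 27.17
A0.0065 scene [ 0.6073 -0.0883  0.091 ] -99.5 18.12
A0.0065 top [ 0.6095 -0.0881  0.091 ] -93.3 7.27
B0.005 both [ 0.4816 -0.0409  0.0443] 152.0 27.35
B0.005 scene [ 0.4803 -0.0404  0.043 ] 155.6 18.21
B0.005 top [ 0.4826 -0.0403  0.043 ] 137.8 6.74
B0.0065 both [ 0.4817 -0.0409  0.0448] 152.1 30.26
B0.0065 scene [ 0.48   -0.0406  0.043 ] 154.4 19.84
B0.0065 top [ 0.4818 -0.0401  0.043 ] 140.4 7.78
```

apply_moves(
  moves=[
    [[0,0,0],7.16],
    [[0,0,0],7.16],
    [[0,0,0],7.16],
    [[0,0,0],7.16],
    [[0,0,0],7.16],
  ],
  hand=0.05,
)

```text
time_s: 2.02
tcp_pos: [0.1923, 0.5947, 0.2226]
ee_rot: [[0.587, -0.81, -0.0], [-0.81, -0.587, -0.0], [0.0, 0.0, -1.0]]
wrist_force: [-0.0, 0.2, 0.1]
gripper_width: 0.703
gripper_force: 0.0
```

apply_moves(
  moves=[
    [[0,0,0],7.16],
    [[0,0,0],7.16],
    [[0,0,0],7.16],
    [[0,0,0],7.16],
    [[0,0,0],7.16],
  ],
)

```text
time_s: 2.43
tcp_pos: [0.1923, 0.5947, 0.2226]
ee_rot: [[0.002, -1.0, 0.0], [-1.0, -0.002, 0.0], [-0.0, -0.0, -1.0]]
wrist_force: [0.2, -1.1, 0.5]
gripper_width: 0.576
gripper_force: 0.0
```

apply_moves(
  moves=[
    [[0,0,0],7.16],
    [[0,0,0],0],
    [[0,0,0],0],
  ],
)

```text
time_s: 2.68
tcp_pos: [0.1923, 0.5947, 0.2226]
ee_rot: [[-0.113, -0.994, 0.0], [-0.994, 0.113, 0.0], [-0.0, -0.0, -1.0]]
wrist_force: [0.8, -0.2, 0.6]
gripper_width: 0.58
gripper_force: 0.0
```

apply_moves(
  moves=[
    [[0.0314,-0.0247,0],0],
    [[0.0314,-0.0247,0],0],
    [[0.0314,-0.0247,0],0],
    [[0.0314,-0.0247,0],0],
    [[0.0314,-0.0247,0],0],
  ],
)

```text
time_s: 3.1
tcp_pos: [0.2973, 0.4227, 0.2227]
ee_rot: [[-0.112, -0.994, 0.0], [-0.994, 0.112, 0.0], [-0.0, -0.0, -1.0]]
wrist_force: [0.7, 0.4, 0.9]
gripper_width: 0.577
gripper_force: 0.0
```

apply_moves(
  moves=[
    [[0.0314,-0.0247,0],0],
    [[0.0314,-0.0247,0],0],
    [[0.0314,-0.0247,0],0],
    [[0.0314,-0.0247,0],0],
    [[0.0314,-0.0247,0],0],
  ],
)

```text
time_s: 3.52
tcp_pos: [0.4017, 0.2523, 0.223]
ee_rot: [[-0.113, -0.994, 0.001], [-0.994, 0.113, 0.001], [-0.001, -0.001, -1.0]]
wrist_force: [1.1, 0.4, -0.1]
gripper_width: 0.571
gripper_force: 0.0
```

apply_moves(
  moves=[
    [[0.0314,-0.0247,0],0],
    [[0.0314,-0.0247,0],0],
    [[0.0314,-0.0247,0],0],
    [[0.0314,-0.0247,0],0],
    [[0.0314,-0.0247,0],0],
  ],
)

```text
time_s: 3.93
tcp_pos: [0.5062, 0.0819, 0.223]
ee_rot: [[-0.113, -0.994, 0.001], [-0.994, 0.113, 0.0], [-0.0, -0.001, -1.0]]
wrist_force: [1.2, 1.2, 1.1]
gripper_width: 0.572
gripper_force: 0.0
```

apply_moves(
  moves=[
    [[0.0314,-0.0247,0],0],
    [[0.0314,-0.0247,0],0],
    [[0.0314,-0.0247,0],0],
    [[0.0314,-0.0247,0],0],
    [[0.0314,-0.0247,0],0],
  ],
)

```text
time_s: 4.35
tcp_pos: [0.6106, -0.0885, 0.2227]
ee_rot: [[-0.113, -0.994, 0.0], [-0.994, 0.113, 0.0], [-0.0, -0.0, -1.0]]
wrist_force: [0.9, 1.0, 1.0]
gripper_width: 0.573
gripper_force: 0.0
```

apply_moves(
  moves=[
    [[0,0,0.02],0],
    [[0,0,0.02],0],
    [[0,0,0.01],0],
    [[0,0,0],0],
    [[0,0,0],0],
  ],
)

```text
time_s: 4.77
tcp_pos: [0.6099, -0.0864, 0.1726]
ee_rot: [[-0.114, -0.993, -0.001], [-0.993, 0.114, -0.001], [0.001, 0.0, -1.0]]
wrist_force: [1.3, -0.9, 1.0]
gripper_width: 0.574
gripper_force: 0.0
```

apply_moves(
  moves=[
    [[0,0,0.03],0],
    [[0,0,0.025],0],
    [[0,0,0.015],0],
    [[0,0,0.0075],0],
    [[0,0,0],0],
  ],
)

```text
time_s: 5.18
tcp_pos: [0.6097, -0.086, 0.0947]
ee_rot: [[-0.115, -0.993, -0.001], [-0.993, 0.115, -0.0], [0.0, 0.001, -1.0]]
wrist_force: [0.3, -0.7, -0.7]
gripper_width: 0.573
gripper_force: 0.0
```

apply_moves(
  moves=[
    [[0,0,0],0],
    [[0,0,0],0],
    [[0,0,0],0],
    [[0,0,0],0],
    [[0,0,0],0],
  ],
  hand=0,
)

```text
time_s: 5.6
tcp_pos: [0.6103, -0.0865, 0.0959]
ee_rot: [[-0.116, -0.993, 0.002], [-0.993, 0.116, 0.0], [-0.0, -0.002, -1.0]]
wrist_force: [-0.8, 0.9, -0.4]
gripper_width: 0.285
gripper_force: 0.0
```

apply_moves(
  moves=[
    [[0,0,0],0],
    [[0,0,0],0],
    [[0,0,0],0],
  ],
)

```text
time_s: 5.85
tcp_pos: [0.6101, -0.0866, 0.0957]
ee_rot: [[-0.116, -0.993, 0.001], [-0.993, 0.116, -0.0], [0.0, -0.001, -1.0]]
wrist_force: [-0.8, 0.6, 3.7]
gripper_width: 0.223
gripper_force: 29.9
```

apply_moves(
  moves=[
    [[0,0,-0.02],0],
    [[0,0,-0.03],0],
    [[0,0,-0.03],0],
    [[0.02,0.005,0],0],
    [[0.0378,0.0093,0],0],
  ],
)

```text
time_s: 6.27
tcp_pos: [0.5914, -0.1404, 0.1773]
ee_rot: [[-0.111, -0.994, 0.006], [-0.994, 0.111, 0.0], [-0.001, -0.006, -1.0]]
wrist_force: [0.6, -0.7, -0.7]
gripper_width: 0.223
gripper_force: 29.9
```

apply_moves(
  moves=[
    [[0.0378,0.0093,0],0],
    [[0.0378,0.0093,0],0],
    [[0.0378,0.0093,0],0],
    [[0.0378,0.0093,0],0],
    [[0.0378,0.0093,0],0],
  ],
)

```text
time_s: 6.68
tcp_pos: [0.5197, -0.3261, 0.1749]
ee_rot: [[-0.116, -0.993, -0.0], [-0.993, 0.116, 0.0], [-0.0, 0.0, -1.0]]
wrist_force: [0.6, 0.5, -0.1]
gripper_width: 0.23
gripper_force: 29.9
```

apply_moves(
  moves=[
    [[0.0178,0.0043,0],0],
    [[0,0,0.03],0],
    [[0,0,0.03],0],
    [[0,0,0.035],0],
    [[0,0,0.04],0],
  ],
)

```text
time_s: 7.1
tcp_pos: [0.5151, -0.3426, 0.04]
ee_rot: [[-0.117, -0.993, 0.003], [-0.993, 0.117, -0.001], [0.001, -0.004, -1.0]]
wrist_force: [1.4, 0.3, 0.1]
gripper_width: 0.222
gripper_force: 29.9
```

apply_moves(
  moves=[
    [[0,0,0],0],
    [[0,0,0],0],
  ],
)

```text
time_s: 7.27
tcp_pos: [0.5129, -0.3415, 0.0381]
ee_rot: [[-0.116, -0.993, -0.006], [-0.993, 0.116, 0.002], [-0.001, 0.006, -1.0]]
wrist_force: [-0.3, -0.6, 1.1]
gripper_width: 0.229
gripper_force: 29.9
```

apply_moves(
  moves=[
    [[0,0,0.012],0],
    [[0,0,0.005],0],
    [[0,0,0],0],
  ],
)

```text
time_s: 7.52
tcp_pos: [0.5148, -0.3418, 0.0236]
ee_rot: [[-0.116, -0.993, 0.001], [-0.993, 0.116, -0.0], [0.0, -0.001, -1.0]]
wrist_force: [0.8, 0.0, 0.2]
gripper_width: 0.23
gripper_force: 29.9
```

apply_moves(
  moves=[
    [[0,0,0],0],
    [[0,0,0],0],
    [[0,0,0],0],
    [[0,0,0],0],
  ],
  hand=0.045,
)

```text
time_s: 7.85
tcp_pos: [0.5148, -0.3419, 0.0239]
ee_rot: [[-0.116, -0.993, 0.001], [-0.993, 0.116, -0.0], [0.0, -0.001, -1.0]]
wrist_force: [0.8, -0.2, -0.3]
gripper_width: 0.438
gripper_force: 0.0
```

apply_moves(
  moves=[
    [[0,0,-0.04],0],
    [[0,0,-0.04],0],
    [[0,0,-0.04],0],
    [[0,0,-0.02],-7.16],
    [[0,0,0],-7.16],
  ],
)

```text
time_s: 8.27
tcp_pos: [0.5177, -0.3435, 0.1705]
ee_rot: [[0.14, -0.99, 0.012], [-0.99, -0.14, -0.006], [0.008, -0.011, -1.0]]
wrist_force: [0.9, -1.0, 0.1]
gripper_width: 0.516
gripper_force: 0.0
```

apply_moves(
  moves=[
    [[0,0,0],-7.16],
    [[0,0,0],-7.16],
    [[0,0,0],-7.16],
    [[0,0,0],-7.16],
    [[0,0,0],-7.16],
  ],
)

```text
time_s: 8.68
tcp_pos: [0.5144, -0.3417, 0.1634]
ee_rot: [[0.692, -0.722, 0.0], [-0.722, -0.692, -0.0], [0.0, -0.0, -1.0]]
wrist_force: [0.1, -0.5, -0.2]
gripper_width: 0.52
gripper_force: 0.0
```

apply_moves(
  moves=[
    [[0,0,0],-7.16],
    [[0,0,0],-4.5],
    [[-0.0247,-0.0286,0],0],
    [[-0.0247,-0.0286,0],0],
    [[-0.0247,-0.0286,0],0],
  ],
)

```text
time_s: 9.1
tcp_pos: [0.5022, -0.2282, 0.163]
ee_rot: [[0.819, -0.574, 0.0], [-0.574, -0.819, 0.0], [0.0, -0.0, -1.0]]
wrist_force: [0.7, 0.9, 0.4]
gripper_width: 0.515
gripper_force: 0.0
```

apply_moves(
  moves=[
    [[-0.0247,-0.0286,0],0],
    [[-0.0247,-0.0286,0],0],
    [[-0.0247,-0.0286,0],0],
    [[-0.0247,-0.0286,0],0],
    [[-0.0247,-0.0286,0],0],
  ],
)

```text
time_s: 9.52
tcp_pos: [0.4828, -0.0394, 0.1636]
ee_rot: [[0.82, -0.572, 0.001], [-0.572, -0.82, 0.0], [0.001, -0.001, -1.0]]
wrist_force: [0.5, 0.8, -0.7]
gripper_width: 0.515
gripper_force: 0.0
```

apply_moves(
  moves=[
    [[0,0,0.02],0],
    [[0,0,0.02],0],
    [[0,0,0],0],
    [[0,0,0],0],
  ],
)

```text
time_s: 9.85
tcp_pos: [0.4828, -0.0411, 0.1229]
ee_rot: [[0.82, -0.572, -0.002], [-0.572, -0.82, -0.001], [-0.001, 0.002, -1.0]]
wrist_force: [0.0, 0.3, 0.4]
gripper_width: 0.517
gripper_force: 0.0
```

```bash
python3 - <<'E'
from h import *
a=imaging.capture("scene");b=imaging.capture("top")
s=cv2.resize(a["frame"][130:270,110:310],(800,560)); cv2.imwrite("pics/s2.png",s)
t=b["frame"][170:270,250:410]
cv2.imwrite("pics/st2.png",np.vstack([cv2.resize(a["frame"][150:250,120:300],(540,300),interpolation=cv2.INTER_CUBIC),cv2.resize(t,(540,300),interpolation=cv2.INTER_CUBIC)]))
q=r.sense(); print(q["tcp_pos"],q["joints"])
E
```

```text
[ 0.48417533 -0.04135069  0.12417307] [ 1.43378184e+01  1.43820856e+01 -2.67118648e+01  4.05633867e-02
 -4.87968834e+01  4.07200607e+01]
```

View pics/st2.png

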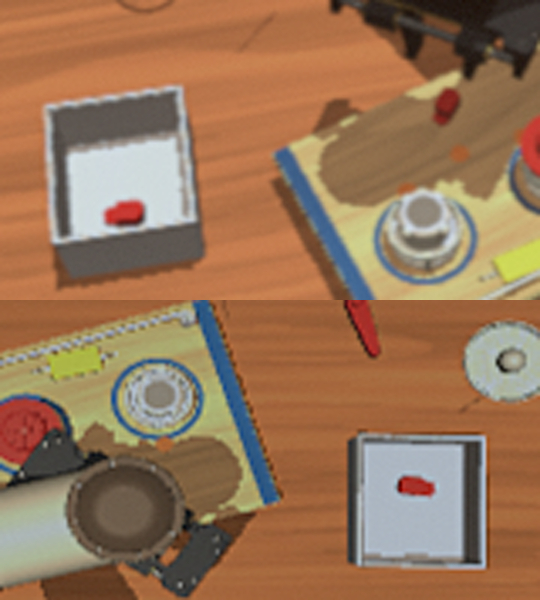

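The piece is lying in the tin and the bumper top is bare. Next I'll check that the TCP projection agrees with the picture, and measure the bare bumper.

```bash
python3 - <<'E'
from h import *
P=[imaging.capture("scene"),imaging.capture("top")]
q=r.sense(); print("tcp px",[proj(p,q["tcp_pos"])[0].round(1) for p in P], "B px",[proj(p,[.482,-.0405,.043])[0].round(1) for p in P])
L=[]
for p,u in zip(P,[(262,220),(297,201)]):
    f=p["frame"][u[1]-16:u[1]+16,u[0]-18:u[0]+18]
    f=cv2.resize(f,(792//2,704//2),interpolation=cv2.INTER_CUBIC)
    for z,rr in ((.091,.022),(.043,.034),(.070,.034)):
        pass
    L.append(f)
cv2.imwrite("pics/bump.png",np.hstack(L))
for t in ["bumper_seat","bumper"]:
    A=[models.place_of(p,t)[0] for p in P]
    print(t,[(np.round(a["at"]*np.array([560,420]),1),round(a["confidence"],2)) for a in A],tri(ray(P[0],A[0]["at"]),ray(P[1],A[1]["at"])))
E
```

```text
tcp px [array([268. , 170.3]), array([283.6, 240.5])] B px [array([268.6, 186.1]), array([282.9, 241.4])]
bumper_seat [(array([262.7, 219.6]), 0.69), (array([297.6, 202.7]), 0.54)] (array([ 0.60755667, -0.08429299,  0.08861384]), np.float64(0.007976683533004495))
bumper [(array([259.9, 226.4]), 0.88), (array([295. , 204.9]), 0.66)] (array([ 0.60303815, -0.08478896,  0.0435208 ]), np.float64(0.006204530667081603))
```

View pics/bump.png

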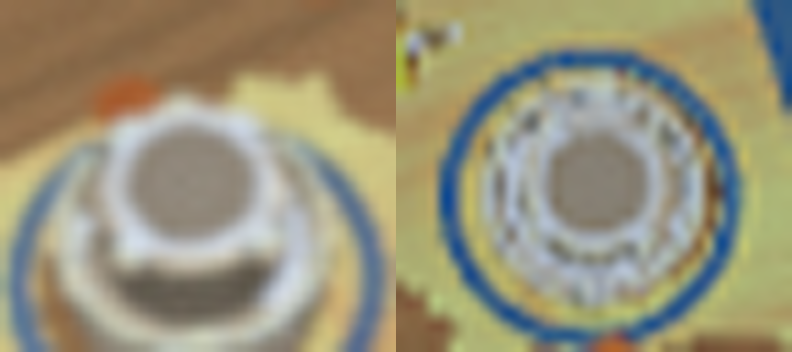

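The crops show the bare bumper's grey top disc at about (261.0,220.1) in scene and (296.9,201.3) in top. I'll fit it to sub-pixel accuracy and keep the result for later comparison.

```bash
cat >> h.py <<'E'
def disc(p,u):
    k=8;g=p["frame"][int(u[1])-10:int(u[1])+11,int(u[0])-10:int(u[0])+11].astype(np.float32)
    g=cv2.resize(g,None,fx=k,fy=k,interpolation=cv2.INTER_CUBIC).mean(2)
    m=(g<172).astype(np.uint8); n,l,s,c=cv2.connectedComponentsWithStats(m,connectivity=4)
    cx,cy=[int((u[i]-int(u[i])+10.5)*k) for i in(0,1)]
    i=l[cy,cx]; (a,b),ax,an=cv2.minAreaRect(np.argwhere(l==i)[:,::-1].astype(np.float32)); 
    return np.array([(c[i][0]+.5)/k-.5+int(u[0])-10,(c[i][1]+.5)/k-.5+int(u[1])-10]),s[i,4]/k/k,np.array(ax)/k
E
python3 - <<'E'
from h import *
P=[imaging.capture("scene"),imaging.capture("top")]
D=[disc(p,u) for p,u in zip(P,[(261,220.1),(296.9,201.3)])]
for p,d in zip(P,D): print(d[0].round(2),d[1],d[2].round(2),onz(p,d[0]/[560,420],.091).round(4))
print(tri(*[ray(p,d[0]/[560,420]) for p,d in zip(P,D)]))
E
```

```text
[260.86 220.18] 97.578125 [11.05 10.96] [ 0.6104 -0.0855  0.091 ]
[296.05 200.82] 369.640625 [20.88 20.88] [ 0.6127 -0.0832  0.091 ]
(array([ 0.61214444, -0.08439206,  0.09368902]), np.float64(0.0027704718689537935))
```

apply_moves(
  moves=[
    [[0,0,0.025],0],
    [[0,0,0.025],0],
    [[0,0,0.018],0],
    [[0,0,0.0085],0],
    [[0,0,0],0],
  ],
)

```text
time_s: 10.77
tcp_pos: [0.482, -0.0414, 0.0449]
ee_rot: [[0.82, -0.572, -0.004], [-0.572, -0.82, -0.001], [-0.003, 0.003, -1.0]]
wrist_force: [-0.2, 0.6, 0.1]
gripper_width: 0.519
gripper_force: 0.0
```

apply_moves(
  moves=[
    [[0,0,0],0],
    [[0,0,0],0],
    [[0,0,0],0],
    [[0,0,0],0],
    [[0,0,0],0],
  ],
  hand=0,
)

```text
time_s: 11.18
tcp_pos: [0.4838, -0.0409, 0.0474]
ee_rot: [[0.82, -0.572, 0.002], [-0.572, -0.82, 0.0], [0.001, -0.001, -1.0]]
wrist_force: [-0.5, -0.5, -1.1]
gripper_width: 0.224
gripper_force: 0.0
```

apply_moves(
  moves=[
    [[0,0,0],0],
    [[0,0,0],0],
    [[0,0,0],0],
  ],
)

```text
time_s: 11.43
tcp_pos: [0.4838, -0.041, 0.0473]
ee_rot: [[0.82, -0.572, 0.001], [-0.572, -0.82, 0.0], [0.001, -0.001, -1.0]]
wrist_force: [-1.0, 0.4, 5.2]
gripper_width: 0.206
gripper_force: 30.0
```

apply_moves(
  moves=[
    [[0,0,-0.02],0],
    [[0,0,-0.04],0],
    [[0,0,-0.04],0],
    [[0.0104,0.0159,-0.01],0],
    [[0.0208,0.0318,0],0],
  ],
)

```text
time_s: 11.85
tcp_pos: [0.4847, -0.0966, 0.1608]
ee_rot: [[0.823, -0.568, 0.01], [-0.568, -0.823, 0.001], [0.008, -0.006, -1.0]]
wrist_force: [-0.0, -0.1, -0.7]
gripper_width: 0.202
gripper_force: 30.0
```

apply_moves(
  moves=[
    [[0.0208,0.0318,0],0],
    [[0.0208,0.0318,0],0],
    [[0.0208,0.0318,0],0],
    [[0.0208,0.0318,0],0],
    [[0.0208,0.0318,0],0],
  ],
)

```text
time_s: 12.27
tcp_pos: [0.4753, -0.2896, 0.1562]
ee_rot: [[0.82, -0.572, -0.0], [-0.572, -0.82, 0.0], [-0.001, -0.0, -1.0]]
wrist_force: [0.5, 0.2, 0.1]
gripper_width: 0.198
gripper_force: 30.0
```

apply_moves(
  moves=[
    [[0.0208,0.0318,0],0],
    [[0.0104,0.0159,0],0],
    [[0,0,0.03],0],
    [[0,0,0.03],0],
    [[0,0,0.03],0],
  ],
)

```text
time_s: 12.68
tcp_pos: [0.4738, -0.3456, 0.0654]
ee_rot: [[0.819, -0.574, 0.001], [-0.574, -0.819, 0.0], [0.001, -0.001, -1.0]]
wrist_force: [-0.2, 0.2, -0.3]
gripper_width: 0.196
gripper_force: 30.0
```

apply_moves(
  moves=[
    [[0,0,0.025],0],
    [[0,0,0.012],0],
    [[0,0,0],0],
    [[0,0,0],0],
  ],
)

```text
time_s: 13.02
tcp_pos: [0.4738, -0.3449, 0.0288]
ee_rot: [[0.82, -0.572, -0.002], [-0.572, -0.82, 0.0], [-0.002, 0.001, -1.0]]
wrist_force: [0.2, -0.5, 0.5]
gripper_width: 0.199
gripper_force: 30.0
```

apply_moves(
  moves=[
    [[0,0,0],0],
    [[0,0,0],0],
    [[0,0,0],0],
    [[0,0,0],0],
  ],
  hand=0.045,
)

```text
time_s: 13.35
tcp_pos: [0.4748, -0.3451, 0.0307]
ee_rot: [[0.82, -0.572, 0.002], [-0.572, -0.82, -0.001], [0.002, -0.001, -1.0]]
wrist_force: [-0.2, -0.6, 0.0]
gripper_width: 0.418
gripper_force: 0.0
```

apply_moves(
  moves=[
    [[0,0,-0.04],0],
    [[0,0,-0.04],0],
    [[0,0,-0.04],0],
    [[0,0,-0.01],0],
    [[-0.0239,-0.0307,0],0],
  ],
)

```text
time_s: 13.77
tcp_pos: [0.4757, -0.3108, 0.1648]
ee_rot: [[0.818, -0.576, 0.012], [-0.576, -0.818, -0.006], [0.013, -0.002, -1.0]]
wrist_force: [1.7, 1.6, 0.5]
gripper_width: 0.513
gripper_force: 0.0
```

apply_moves(
  moves=[
    [[-0.0239,-0.0307,0],0],
    [[-0.0239,-0.0307,0],0],
    [[-0.0239,-0.0307,0],0],
    [[-0.0239,-0.0307,0],0],
    [[-0.0239,-0.0307,0],0],
  ],
  hand=0.065,
)

```text
time_s: 14.18
tcp_pos: [0.4616, -0.1102, 0.1602]
ee_rot: [[0.82, -0.573, 0.002], [-0.573, -0.82, 0.0], [0.001, -0.001, -1.0]]
wrist_force: [1.5, -0.0, 0.3]
gripper_width: 0.727
gripper_force: 0.0
```

apply_moves(
  moves=[
    [[-0.0239,-0.0307,0],0],
    [[-0.0239,-0.0307,0],0],
    [[-0.0239,-0.0307,0],0],
    [[-0.0239,-0.0307,0],0],
    [[-0.0239,-0.0307,0],0],
  ],
)

```text
time_s: 14.6
tcp_pos: [0.4514, 0.0844, 0.1603]
ee_rot: [[0.82, -0.572, 0.002], [-0.572, -0.82, 0.001], [0.001, -0.002, -1.0]]
wrist_force: [0.3, 0.5, -0.8]
gripper_width: 0.743
gripper_force: 0.0
```

apply_moves(
  moves=[
    [[-0.0239,-0.0307,0],0],
    [[-0.0239,-0.0307,0],0],
    [[-0.0239,-0.0307,0],0],
    [[-0.0239,-0.0307,0],0],
    [[-0.0239,-0.0307,0],0],
  ],
)

```text
time_s: 15.02
tcp_pos: [0.4411, 0.2788, 0.1603]
ee_rot: [[0.82, -0.572, 0.001], [-0.572, -0.82, 0.001], [0.0, -0.002, -1.0]]
wrist_force: [0.6, 0.4, -0.3]
gripper_width: 0.747
gripper_force: 0.0
```

apply_moves(
  moves=[
    [[-0.0239,-0.0307,0],0],
    [[-0.0239,-0.0307,0],0],
    [[0,0,0.03],0],
    [[0,0,0.03],0],
    [[0,0,0.01],0],
  ],
)

```text
time_s: 15.43
tcp_pos: [0.4353, 0.3532, 0.0859]
ee_rot: [[0.82, -0.572, -0.005], [-0.572, -0.82, -0.005], [-0.001, 0.006, -1.0]]
wrist_force: [-1.5, -1.6, 0.3]
gripper_width: 0.746
gripper_force: 0.0
```

```bash
python3 - <<'E'
from h import *
P=[imaging.capture("scene"),imaging.capture("top")]
q=r.sense(); print(q["tcp_pos"],q["joints"].round(1) if hasattr(q["joints"],'round') else q["joints"])
def crop(p,u,w,h,W,H): 
    u=[int(x) for x in u]; return cv2.resize(p["frame"][u[1]-h:u[1]+h,u[0]-w:u[0]+w],(W,H),interpolation=cv2.INTER_CUBIC)
r1=np.hstack([crop(P[0],(161,212),35,30,350,300),crop(P[1],(375,237),35,30,350,300)])
r2=np.hstack([crop(P[0],proj(P[0],[.437,.355,.03])[0],35,30,350,300),crop(P[1],proj(P[1],[.437,.355,.03])[0],35,30,350,300)])
cv2.imwrite("pics/c3.png",np.vstack([r1,r2]))
for p in P:
    u=proj(p,[.6105,-.0855,.091])[0].round().astype(int); g=p["frame"].mean(2)
    print(u,g[u[1],u[0]-10:u[0]+11].round(),g[u[1]-10:u[1]+11,u[0]].round())
E
```

```text
[0.4365785  0.3530597  0.08777629] [ 55.5  23.7 -18.5  -0.  -48.1  -0.4]
[261 220] [159. 150. 178. 193. 168. 140. 134. 135. 136. 135. 135. 136. 136. 134.
 133. 145. 183. 206. 186. 154. 154.] [167. 167. 178. 195. 199. 165. 136. 133. 136. 136. 135. 137. 136. 134.
 135. 155. 196. 198. 163. 109.  94.]
[297 201] [171. 122. 190. 166. 178. 157. 120. 128. 129. 125. 126. 128. 128. 125.
 134. 177. 160. 134. 154. 183.  92.] [147. 180. 186. 178. 177. 160. 127. 124. 127. 128. 126. 127. 126. 128.
 121. 167. 184. 138. 164. 165. 165.]
```

View pics/c3.png

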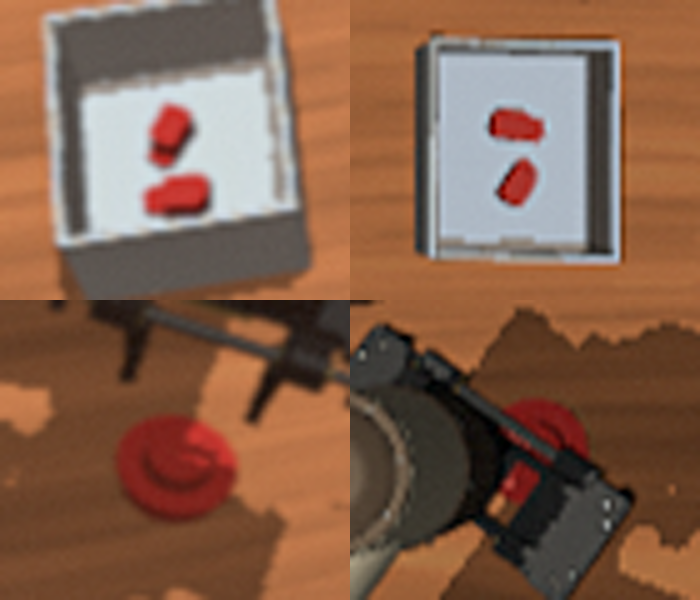

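Both pieces are in the tin and the cap sits between the fingers. I'll squeeze it at two headings a quarter turn apart, which centres it on the TCP and gives a camera-to-robot check.

apply_moves(
  moves=[
    [[0,0,0.03],0],
    [[0,0,0.025],0],
    [[0,0,0.007],0],
    [[0,0,0],0],
    [[0,0,0],0],
  ],
)

```text
time_s: 15.95
tcp_pos: [0.4387, 0.3552, 0.0293]
ee_rot: [[0.82, -0.572, 0.002], [-0.572, -0.82, 0.002], [0.001, -0.003, -1.0]]
wrist_force: [0.9, -0.0, 0.8]
gripper_width: 0.75
gripper_force: 0.0
```

apply_moves(
  moves=[
    [[0,0,0],0],
    [[0,0,0],0],
    [[0,0,0],0],
    [[0,0,0],0],
    [[0,0,0],0],
  ],
  hand=0.02,
)

```text
time_s: 16.37
tcp_pos: [0.4379, 0.355, 0.0284]
ee_rot: [[0.82, -0.572, 0.001], [-0.572, -0.82, 0.001], [0.0, -0.002, -1.0]]
wrist_force: [0.8, 0.6, 3.1]
gripper_width: 0.462
gripper_force: 30.1
```

apply_moves(
  moves=[
    [[0,0,0],0],
    [[0,0,0],0],
  ],
)

```text
time_s: 16.53
tcp_pos: [0.4379, 0.3549, 0.0283]
ee_rot: [[0.82, -0.572, 0.001], [-0.572, -0.82, 0.001], [0.0, -0.001, -1.0]]
wrist_force: [0.1, -0.3, 4.9]
gripper_width: 0.462
gripper_force: 30.0
```

apply_moves(
  moves=[
    [[0,0,0],0],
    [[0,0,0],0],
    [[0,0,0],0],
    [[0,0,0],0],
    [[0,0,-0.003],0],
  ],
  hand=0.065,
)

```text
time_s: 16.95
tcp_pos: [0.437, 0.3537, 0.0296]
ee_rot: [[0.82, -0.572, -0.002], [-0.572, -0.82, -0.002], [-0.0, 0.002, -1.0]]
wrist_force: [-1.4, 0.2, -1.0]
gripper_width: 0.714
gripper_force: 0.0
```

apply_moves(
  moves=[
    [[0,0,-0.005],7],
    [[0,0,0],7],
    [[0,0,0],7],
    [[0,0,0],7],
    [[0,0,0],7],
  ],
)

```text
time_s: 17.37
tcp_pos: [0.4375, 0.3543, 0.0356]
ee_rot: [[0.338, -0.941, -0.0], [-0.941, -0.338, -0.0], [0.0, 0.0, -1.0]]
wrist_force: [0.3, 0.4, -0.4]
gripper_width: 0.75
gripper_force: 0.0
```

apply_moves(
  moves=[
    [[0,0,0],7],
    [[0,0,0],7],
    [[0,0,0],7],
    [[0,0,0],7],
    [[0,0,0],7],
  ],
)

```text
time_s: 17.78
tcp_pos: [0.4375, 0.3543, 0.0355]
ee_rot: [[-0.263, -0.965, -0.0], [-0.965, 0.263, -0.0], [0.0, 0.0, -1.0]]
wrist_force: [-1.2, 0.3, -0.6]
gripper_width: 0.748
gripper_force: 0.0
```

apply_moves(
  moves=[
    [[0,0,0],7],
    [[0,0,0],7],
    [[0,0,0],6],
    [[0,0,0.008],0],
    [[0,0,0.0055],0],
  ],
)

```text
time_s: 18.2
tcp_pos: [0.4374, 0.3543, 0.0214]
ee_rot: [[-0.57, -0.822, -0.0], [-0.822, 0.57, 0.0], [0.0, 0.0, -1.0]]
wrist_force: [-0.3, -0.3, -0.3]
gripper_width: 0.744
gripper_force: 0.0
```

apply_moves(
  moves=[
    [[0,0,0],0],
    [[0,0,0],0],
    [[0,0,0],0],
    [[0,0,0],0],
  ],
)

```text
time_s: 18.53
tcp_pos: [0.4376, 0.3546, 0.0221]
ee_rot: [[-0.572, -0.821, 0.0], [-0.821, 0.572, 0.0], [-0.0, -0.0, -1.0]]
wrist_force: [-1.1, -0.5, 0.1]
gripper_width: 0.744
gripper_force: 0.0
```

apply_moves(
  moves=[
    [[0,0,0],0],
    [[0,0,0],0],
    [[0,0,0],0],
    [[0,0,0],0],
    [[0,0,0],0],
  ],
  hand=0.02,
)

```text
time_s: 18.95
tcp_pos: [0.4376, 0.3545, 0.0222]
ee_rot: [[-0.572, -0.82, 0.0], [-0.82, 0.572, 0.0], [-0.0, 0.0, -1.0]]
wrist_force: [0.1, 0.5, 0.5]
gripper_width: 0.474
gripper_force: 30.0
```

apply_moves(
  moves=[
    [[0,0,0],0],
    [[0,0,0],0],
  ],
)

```text
time_s: 19.12
tcp_pos: [0.4376, 0.3545, 0.0222]
ee_rot: [[-0.572, -0.82, 0.0], [-0.82, 0.572, 0.0], [-0.0, -0.0, -1.0]]
wrist_force: [-0.5, -1.0, 0.7]
gripper_width: 0.469
gripper_force: 30.0
```

apply_moves(
  moves=[
    [[0,0,0],0],
    [[0,0,0],0],
    [[0,0,0],0],
    [[0,0,0],0],
  ],
  hand=0.065,
)

```text
time_s: 19.45
tcp_pos: [0.4375, 0.3544, 0.022]
ee_rot: [[-0.572, -0.82, -0.0], [-0.82, 0.572, -0.0], [0.0, 0.0, -1.0]]
wrist_force: [-0.6, -0.5, 0.2]
gripper_width: 0.684
gripper_force: 0.0
```

apply_moves(
  moves=[
    [[0,0,-0.03],0],
    [[0,0,-0.035],0],
    [[0,0,0],0],
    [[0,0,0],0],
  ],
)

```text
time_s: 19.78
tcp_pos: [0.4385, 0.3557, 0.0894]
ee_rot: [[-0.572, -0.82, 0.003], [-0.82, 0.572, 0.004], [-0.006, -0.0, -1.0]]
wrist_force: [-0.0, -0.1, -0.6]
gripper_width: 0.747
gripper_force: 0.0
```

```bash
sed -i 's/g<172/g<152/' h.py; python3 - <<'E'
from h import *
P=[imaging.capture("scene"),imaging.capture("top")]
q=r.sense(); print(q["tcp_pos"])
BG[0]=.6
for z in (0,): print(fit(P[:1],CAP,[.437,.355,z,0],[0,1],12))
D=[disc(p,u) for p,u in zip(P,[(261,220.1),(296.9,201.3)])]
for p,d in zip(P,D): print(d[0].round(2),d[1],d[2].round(2),onz(p,d[0]/[560,420],.091).round(4))
print(tri(*[ray(p,d[0]/[560,420]) for p,d in zip(P,D)]))
E
```

```text
[0.43712904 0.35404972 0.08671317]
(array([0.43520895, 0.353557  , 0.        , 0.        ]), np.float64(21.92796814507934))
[260.85 220.2 ] 81.828125 [10.16 10.08] [ 0.6105 -0.0856  0.091 ]
[296.74 201.09] 69.390625 [9.38 9.12] [ 0.6118 -0.0854  0.091 ]
(array([ 0.61153236, -0.08551845,  0.09288615]), np.float64(0.00041190166316099503))
```

apply_moves(
  moves=[
    [[0,0,0.03],0],
    [[0,0,0.03],0],
    [[0,0,0.0065],0],
    [[0,0,0],0],
    [[0,0,0],0],
  ],
)

```text
time_s: 20.3
tcp_pos: [0.4368, 0.3537, 0.0195]
ee_rot: [[-0.572, -0.82, -0.002], [-0.82, 0.572, -0.003], [0.003, 0.0, -1.0]]
wrist_force: [-0.8, 0.1, 1.0]
gripper_width: 0.747
gripper_force: 0.3
```

apply_moves(
  moves=[
    [[0,0,0],0],
    [[0,0,0],0],
    [[0,0,0],0],
    [[0,0,0],0],
    [[0,0,0],0],
  ],
  hand=0,
)

```text
time_s: 20.72
tcp_pos: [0.4375, 0.3543, 0.0204]
ee_rot: [[-0.572, -0.82, -0.0], [-0.82, 0.572, -0.0], [0.0, 0.0, -1.0]]
wrist_force: [0.1, 0.3, -0.2]
gripper_width: 0.469
gripper_force: 30.0
```

apply_moves(
  moves=[
    [[0,0,0],0],
    [[0,0,0],0],
    [[0,0,0],0],
  ],
)

```text
time_s: 20.97
tcp_pos: [0.4375, 0.3544, 0.0205]
ee_rot: [[-0.572, -0.82, -0.0], [-0.82, 0.572, -0.0], [0.0, 0.0, -1.0]]
wrist_force: [-1.1, 0.3, 0.8]
gripper_width: 0.467
gripper_force: 30.0
```

Gripped with the tips 1.5 mm above the brim. Next: lift the cap and carry it over the bumper.

apply_moves(
  moves=[
    [[0,0,-0.02],0],
    [[0,0,-0.04],0],
    [[0,0,-0.04],0],
    [[0,0,-0.03],0],
    [[0,0,-0.01],0],
  ],
)

```text
time_s: 21.38
tcp_pos: [0.4395, 0.3564, 0.1664]
ee_rot: [[-0.571, -0.821, 0.007], [-0.821, 0.571, 0.007], [-0.01, -0.002, -1.0]]
wrist_force: [0.3, 0.6, -0.9]
gripper_width: 0.471
gripper_force: 30.0
```

apply_moves(
  moves=[
    [[0.0101,-0.0152,0],0],
    [[0.0201,-0.0303,0],0],
    [[0.0201,-0.0303,0],0],
    [[0.0201,-0.0303,0],0],
    [[0.0201,-0.0303,0],0],
  ],
)

```text
time_s: 21.8
tcp_pos: [0.4974, 0.2006, 0.16]
ee_rot: [[-0.572, -0.821, -0.001], [-0.821, 0.572, -0.0], [0.001, 0.001, -1.0]]
wrist_force: [1.0, 0.4, -0.9]
gripper_width: 0.475
gripper_force: 30.0
```

apply_moves(
  moves=[
    [[0.0201,-0.0303,0],0],
    [[0.0201,-0.0303,0],0],
    [[0.0201,-0.0303,0],0],
    [[0.0201,-0.0303,0],0],
    [[0.0201,-0.0303,0],0],
  ],
)

```text
time_s: 22.22
tcp_pos: [0.5642, 0.0313, 0.1599]
ee_rot: [[-0.572, -0.82, -0.001], [-0.82, 0.572, -0.0], [0.001, 0.001, -1.0]]
wrist_force: [1.2, 0.3, -0.6]
gripper_width: 0.475
gripper_force: 30.0
```

apply_moves(
  moves=[
    [[0.0201,-0.0303,0],0],
    [[0.0201,-0.0303,0],0],
    [[0.0201,-0.0303,0],0],
    [[0.0101,-0.0155,0],0],
    [[0,0,0],0],
  ],
)

```text
time_s: 22.63
tcp_pos: [0.6118, -0.0891, 0.1591]
ee_rot: [[-0.576, -0.817, -0.002], [-0.817, 0.576, -0.001], [0.001, 0.001, -1.0]]
wrist_force: [-0.2, -0.2, -1.1]
gripper_width: 0.472
gripper_force: 30.0
```

apply_moves(
  moves=[
    [[0,0,0.015],0],
    [[0,0,0.01],0],
    [[0,0,0],0],
    [[0,0,0],0],
    [[0,0,0],0],
  ],
)

```text
time_s: 23.05
tcp_pos: [0.6115, -0.0849, 0.1358]
ee_rot: [[-0.571, -0.821, 0.0], [-0.821, 0.571, -0.0], [0.0, -0.0, -1.0]]
wrist_force: [-0.3, 0.7, -0.5]
gripper_width: 0.47
gripper_force: 30.0
```

```bash
python3 - <<'E'
from h import *
P=[imaging.capture("scene"),imaging.capture("top")]
for i in range(4):
    q=r.sense(); print(np.round(q["tcp_pos"],4),np.round(q["wrist_force"],1)); 
    if i<3: imaging.capture("top")
t=np.array(q["tcp_pos"]); z=t[2]-.0205
BG[0]=.75
for n,p in zip("st",P): print(n,fit([p],CAP,[t[0],t[1],z,0],[0,1],16), "tcp",t)
u=proj(P[0],t-[0,0,.02])[0].astype(int); v=proj(P[1],t)[0].astype(int)
cv2.imwrite("pics/c4.png",np.hstack([cv2.resize(p["frame"][k[1]-30:k[1]+40,k[0]-35:k[0]+35],(392,392),interpolation=cv2.INTER_CUBIC) for p,k in ((P[0],u),(P[1],v))]))
E
```

```text
[ 0.6118 -0.085   0.1363] [ 0.3  0.7 -0.6]
[ 0.6117 -0.0851  0.1363] [-0.5 -0.4 -0.9]
[ 0.6117 -0.0852  0.1362] [-0.4  0.9 -0.1]
[ 0.6116 -0.0853  0.1362] [-0.7  0.5 -1.1]
s (array([ 0.61625269, -0.03294861,  0.11567294,  0.        ]), np.float64(114.2969646075534)) tcp [ 0.61161546 -0.08526715  0.13617294]
t (array([ 0.61576769, -0.08922184,  0.11567294,  0.        ]), np.float64(400.8894125590416)) tcp [ 0.61161546 -0.08526715  0.13617294]
```

View pics/c4.png

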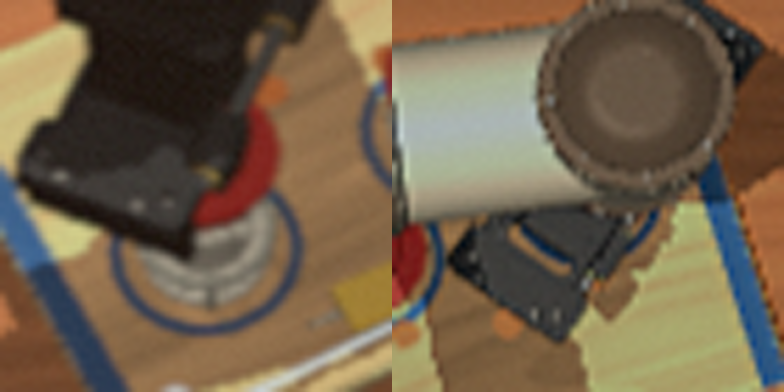

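The cap is held over the column, brim and base are concentric in the scene view, and the tool is within 0.5 mm of the target. Now I'll lower it, watching the force.

apply_moves(
  moves=[
    [[0,0,0.01],0],
    [[0,0,0.008],0],
    [[0,0,0.004],0],
    [[0,0,0],0],
    [[0,0,0],0],
  ],
)

```text
time_s: 23.72
tcp_pos: [0.611, -0.0857, 0.1128]
ee_rot: [[-0.572, -0.82, -0.001], [-0.82, 0.572, -0.0], [0.001, 0.001, -1.0]]
wrist_force: [0.2, 0.7, -0.8]
gripper_width: 0.472
gripper_force: 30.0
```

apply_moves(
  moves=[
    [[0,0,0.001],0],
    [[0,0,0.001],0],
    [[0,0,0.001],0],
    [[0,0,0],0],
    [[0,0,0],0],
  ],
)

```text
time_s: 24.13
tcp_pos: [0.6114, -0.0856, 0.1107]
ee_rot: [[-0.572, -0.82, 0.0], [-0.82, 0.572, 0.0], [-0.0, -0.0, -1.0]]
wrist_force: [0.5, -0.2, 0.3]
gripper_width: 0.474
gripper_force: 30.0
```

apply_moves(
  moves=[
    [[0,0,0.001],0],
    [[0,0,0.001],0],
    [[0,0,0],0],
    [[0,0,0],0],
  ],
)

```text
time_s: 24.47
tcp_pos: [0.6116, -0.0854, 0.1089]
ee_rot: [[-0.572, -0.82, 0.001], [-0.82, 0.572, 0.0], [-0.001, -0.001, -1.0]]
wrist_force: [0.0, 1.6, 1.2]
gripper_width: 0.471
gripper_force: 30.0
```

apply_moves(
  moves=[
    [[0,0,0.001],0],
    [[0,0,0.001],0],
    [[0,0,0],0],
    [[0,0,0],0],
  ],
)

```text
time_s: 24.8
tcp_pos: [0.612, -0.0855, 0.1081]
ee_rot: [[-0.572, -0.82, 0.002], [-0.82, 0.572, -0.0], [-0.001, -0.002, -1.0]]
wrist_force: [-1.2, 0.7, 5.3]
gripper_width: 0.474
gripper_force: 30.0
```

apply_moves(
  moves=[
    [[0,0,0.001],0],
    [[0,0,0.0005],0],
    [[0,0,0],0],
    [[0,0,0],0],
  ],
)

```text
time_s: 25.13
tcp_pos: [0.6121, -0.0855, 0.1076]
ee_rot: [[-0.571, -0.821, 0.002], [-0.821, 0.571, -0.001], [-0.001, -0.002, -1.0]]
wrist_force: [-3.2, 1.5, 10.2]
gripper_width: 0.468
gripper_force: 30.0
```

apply_moves(
  moves=[
    [[0,0,0.001],0],
    [[0,0,0.0005],0],
    [[0,0,0],0],
    [[0,0,0],0],
  ],
)

```text
time_s: 25.47
tcp_pos: [0.6123, -0.0855, 0.1068]
ee_rot: [[-0.571, -0.821, 0.003], [-0.821, 0.571, -0.001], [-0.001, -0.003, -1.0]]
wrist_force: [-3.9, 2.6, 13.2]
gripper_width: 0.476
gripper_force: 30.0
```

apply_moves(
  moves=[
    [[0.0003,0.0005,0.001],0],
    [[0,0,0.0005],0],
    [[0,0,0],0],
    [[0,0,0],0],
  ],
)

```text
time_s: 25.8
tcp_pos: [0.6121, -0.0854, 0.1056]
ee_rot: [[-0.571, -0.821, 0.004], [-0.821, 0.571, -0.001], [-0.002, -0.004, -1.0]]
wrist_force: [-3.2, 3.0, 14.3]
gripper_width: 0.474
gripper_force: 30.0
```

apply_moves(
  moves=[
    [[0,0,0.001],0],
    [[0,0,0.0005],0],
    [[0,0,0],0],
    [[0,0,0],0],
  ],
)

```text
time_s: 26.13
tcp_pos: [0.6119, -0.0852, 0.1027]
ee_rot: [[-0.571, -0.821, 0.003], [-0.821, 0.571, 0.0], [-0.002, -0.003, -1.0]]
wrist_force: [-1.2, 1.8, 7.5]
gripper_width: 0.472
gripper_force: 30.0
```

The click came at about 14 N, falling to 7.5 N. I'll keep pressing until the cap is home.

apply_moves(
  moves=[
    [[0,0,0.001],0],
    [[0,0,0.001],0],
    [[0,0,0],0],
    [[0,0,0],0],
  ],
)

```text
time_s: 26.47
tcp_pos: [0.6112, -0.0851, 0.098]
ee_rot: [[-0.572, -0.82, 0.001], [-0.82, 0.572, 0.001], [-0.001, -0.001, -1.0]]
wrist_force: [3.0, 2.7, -2.8]
gripper_width: 0.47
gripper_force: 30.0
```

apply_moves(
  moves=[
    [[0,0,0.001],0],
    [[0,0,0.001],0],
    [[0,0,0],0],
    [[0,0,0],0],
  ],
)

```text
time_s: 26.8
tcp_pos: [0.6106, -0.0855, 0.096]
ee_rot: [[-0.572, -0.82, -0.001], [-0.82, 0.572, 0.0], [0.0, 0.001, -1.0]]
wrist_force: [1.8, 1.6, -2.5]
gripper_width: 0.473
gripper_force: 30.0
```

apply_moves(
  moves=[
    [[0,0,0.001],0],
    [[0,0,0],0],
    [[0,0,0],0],
  ],
)

```text
time_s: 27.05
tcp_pos: [0.6107, -0.0856, 0.0956]
ee_rot: [[-0.572, -0.82, -0.0], [-0.82, 0.572, -0.0], [0.0, 0.0, -1.0]]
wrist_force: [0.8, 1.5, -2.0]
gripper_width: 0.471
gripper_force: 30.0
```

apply_moves(
  moves=[
    [[0,0,0.001],0],
    [[0,0,0.001],0],
    [[0,0,0],0],
    [[0,0,0],0],
  ],
)

```text
time_s: 27.38
tcp_pos: [0.6108, -0.0855, 0.0954]
ee_rot: [[-0.572, -0.82, 0.001], [-0.82, 0.572, -0.0], [-0.0, -0.001, -1.0]]
wrist_force: [-1.6, 2.6, 6.8]
gripper_width: 0.474
gripper_force: 30.0
```

apply_moves(
  moves=[
    [[0,0,0.001],0],
    [[0,0,0],0],
    [[0,0,0],0],
  ],
)

```text
time_s: 27.63
tcp_pos: [0.6109, -0.0856, 0.0953]
ee_rot: [[-0.572, -0.821, 0.001], [-0.821, 0.572, -0.001], [-0.0, -0.001, -1.0]]
wrist_force: [-3.8, 3.0, 11.6]
gripper_width: 0.472
gripper_force: 30.0
```

apply_moves(
  moves=[
    [[0,0,0],0],
    [[0,0,0],0],
    [[0,0,0],0],
    [[0,0,0],0],
    [[0,0,0],0],
  ],
)

```text
time_s: 28.05
tcp_pos: [0.6108, -0.0856, 0.0953]
ee_rot: [[-0.572, -0.821, 0.001], [-0.821, 0.572, -0.001], [-0.0, -0.001, -1.0]]
wrist_force: [-2.9, 4.1, 10.8]
gripper_width: 0.474
gripper_force: 30.0
```

apply_moves(
  moves=[
    [[0,0,0],0],
    [[0,0,0],0],
    [[0,0,0],0],
    [[0,0,0],0],
    [[0,0,0],0],
  ],
)

```text
time_s: 28.47
tcp_pos: [0.6109, -0.0855, 0.0953]
ee_rot: [[-0.572, -0.821, 0.001], [-0.821, 0.572, -0.001], [-0.0, -0.001, -1.0]]
wrist_force: [-2.9, 2.9, 10.4]
gripper_width: 0.475
gripper_force: 30.0
```

```bash
python3 - <<'E'
from h import *
P=imaging.capture("scene"); f=[]
for i in range(8): f.append(np.r_[r.sense()["wrist_force"],r.sense()["tcp_pos"][2]]); imaging.capture("top")
print(np.round(np.mean(f,0),3),np.round(np.std(f,0),3))
u=proj(P,[.611,-.0855,.094])[0].astype(int)
cv2.imwrite("pics/f.png",cv2.resize(P["frame"][u[1]-40:u[1]+40,u[0]-40:u[0]+60],(750,600),interpolation=cv2.INTER_CUBIC))
E
```

```text
[-3.154  3.537 10.812  0.095] [0.549 0.446 0.295 0.   ]
```

View pics/f.png

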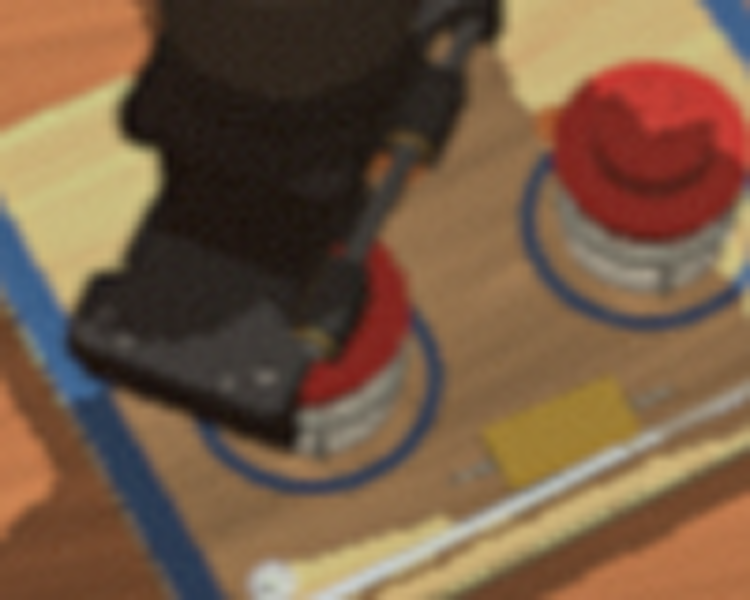

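The new cap sits level and at the same height as its neighbour, and the push is steady at about 10.8 N. I'll hand the job in now.

```bash
python3 -c "
from station import r
print(r.finish_job())"
```

```text
the job is handed in; nothing more can be done
None
```

I put both broken pieces in the scrap tin, pressed the new cap past its click until it was home, and handed the job in with the fingers still holding it down at a steady 10.8 N or so, at about 29 s of the 72 s allowed.

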